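Fit the keyed spindle into the ink mill's pulley

TASK

Slide the keyed drive spindle sideways out of its slotted holder and push its shaft down into the bore of the ink mill's pulley, turning it until the key slips into the keyway, then keep pushing until its lower flange sits flush on the pulley's hub. A spring in the bore pushes it back, so do not let go: finish while still gripping the spindle and holding it pressed fully home. Leave the ink tin, the roller and the clip where they are.

Things in the scene. Friction and masses are not known exactly. Their poses are not given: they have to be found in the camera images.
- spindle_grip (a point): centre of the spindle's blue head, a flat-sided block 30 (x) by 26 (y) by 34 mm high, gripped across its 26 mm (y). The spindle stands upright, z up; its key points along +x, and a red stripe on the head and on the disc below shows that side. The head stands on a dark disc, 48 mm diameter and 6 thick, whose top is 17 mm below this point and underside 23 mm below
- spindle_flange (a point): on the spindle's axis, centre of the underside of its lower flange (36 mm diameter, 6 thick), 39 mm below the grip centre; same axes. Between flange and dark disc is a neck, 20 mm diameter, 10 high. Below the flange the steel shaft, 20 mm diameter, is 50 mm long
- spindle: the spindle, loose, 0.18 to 0.32 kg; origin at the centre of the shaft's chamfered tip, z up the shaft, x towards the key. The brass key is 7 mm wide, reaches 15 mm from the axis and runs from 12 to 48 mm above the tip (its lowest 2 mm narrower); the lowest 12 mm of the shaft is a plain round pilot
- holder_seat (a point): top face of the fixed grey holder's plate, at its centre, 81 mm above the worktop. Plate 70 (x) by 110 (y) by 6 mm on two side walls, a back wall under it. A 24 mm wide slot, open at the holder's -x edge (35 mm away), runs to 12 mm beyond this point. The spindle's neck stands in the slot up to 13 mm in front of this point, its disc on the plate, its flange under it
- holder: the same holder, origin on the worktop under the plate's centre, same axes. The spindle cannot be lifted (4 mm of play) until it has been drawn along the holder's -x direction to at least 55 mm from the plate's centre
- pulley_mouth (a point): centre of the bore at the top face of the pulley's hub, 75 mm above the worktop; z up. Bore 23 mm diameter, 50 mm deep; keyway 9.5 mm wide, reaching 17.5 mm from the axis, about 5 degrees of play each way. The pulley's angle is not reported: the keyway, with red marks on hub and rim beside it, points within 20 degrees either side of this point's +x
- drive: fixed green drive base, origin on the worktop under the bore. Metal V-groove pulley 90 mm diameter, hub 52 mm diameter and 15 mm above it; motor block 60 mm high at 69 to 147 mm towards +x. The pulley is stiff to turn (0.5 N m). Off the keyway, the key lands on the hub's face with the flange 38 mm above it; in line, it drops in under a light push
- plunger (a joint): spring plunger at the bottom of the bore, m pressed: 0 until the tip is 42 mm deep in the bore, 0.008 when the flange is flush on the hub; pushes up with about 5 N at first and 10 N when flush; does not latch
- ink_tin: bystander: ink tin with yellow lid, 70 mm diameter, 63 high; origin at the centre of its underside
- brayer: bystander: small ink roller with wooden handle, 161 by 136 by 64 mm; origin under its centre
- bulldog_clip: bystander: grey metal clip, 26 by 50 by 35 mm; origin under its centre
Things that resemble listed ones, but are neither listed nor needed, are in the scene too. Leave any orange look-alike of the spindle alone.

How it is judged:
By the outcome, as a careful person would: the job done as asked, in the order asked, and still so for the second after the job is handed in, while the arm keeps its last pose, push and grip.
It also fails if it takes over 51 s, if anything falls off the work surface, if the arm or the gripper's body presses on something with over 40 N, if the wrist force passes 120 N, or if a joint passes its speed limit or range.

ROBOT

A 7-joint arm with a two-finger parallel gripper is mounted at the origin on a cart in front of the work surface, level with it; the furniture and walls round the work are solid. World frame = base frame: x ahead of the robot, y to its left, z up, the work surface at z = 0. Lengths are in m, angles in rad, forces in N, time in s.
With the tool pointing down it reaches from about 0.425 to 0.95 m from the base axis. Payload 4.7 kg.
Tool frame: the origin (TCP) lies between the finger pads; the fingertips stand 25 mm ahead of it and the grasp point (between the pads) lies 6 mm ahead of it; z points along the fingers, y is the direction in which the jaws open and shut (so a half turn about z gives the same grasp; the last joint's range is limited). The gripper opens to 87 mm and grips with 3 to 60 N. Pads are 19 mm wide; open, the fingers measure 117 mm over their backs; the gripper's body (75 mm by 190 mm) begins 51 mm behind the grasp point.
Start: joints at [1.188, 0.469, -0.049, 1.532, 0.024, 1.141, -0.082], TCP at [0.234, -0.633, 0.212] pointing down, gripper open.
Joint ranges: [-2.59, 2.59], [-0.33, 1.99], [-1.39, 1.29], [0.1, 2.45], [-1.04, 4.18], [0.21, 1.99], [-2.66, 2.66]. Speed limits (rad/s): [2.57, 2.57, 3.14, 3.14, 3.14, 3.14, 3.14].

INTERFACE

Orientations are given as a unit quaternion [x, y, z, w].
In Python, from station import status, snapshot, camera_model, robot gives the robot as it stands. The module is installed in compiled form; this text tells all that it offers.
- The arm moves only by the shell command python3 -m pendant 'ROWS' [FORCE]. ROWS is JSON, a list of rows, each a list of 3 entries, a list of its own where there are three numbers: the turn, a rotation vector about the tool's x, y, z in degrees, then the shift along the tool's x, y, z in cm, then the closure, from 0 (fully open) to 1 (shut). A call has 1 to 10 rows; each row is the pose to reach, as a shift and turn from the pose commanded when the call began, along the tool's axes at that moment; what a row does not reach only later rows make up. A row lasts 1/12 s, in which the tool goes at most 41.7 mm and 7.16 degrees, less where a joint would pass 70% of its speed; a pose out of reach is approached as far as the arm can. A call with a gripper value outside its range is refused whole. The fingers move at their own pace and stop on an object; FORCE is the grip in N (left out, the last holds). Time passes only in rows, so rows that repeat a pose let the fingers close. It gives the time, the measured TCP pose, the force and the opening at its end, in the units of the state.
- status.sense(): the state, without advancing time (a new reading comes with each control period).
- snapshot(name): name is "scene" or "top" or "wrist"; returns the picture (384x512x3 uint8, blue, green, red); there is no depth.
- camera_model(name): a dict with "mtx" (3x3 intrinsics, pixels), "pose" (4x4, takes a point from camera to world coordinates); the wrist camera has in their place "T_tool_cam" (4x4, takes a point from camera to tool coordinates, whose origin is the TCP and whose axes are the flange's). Camera axes: x right, y down, z forward; pixel columns grow to the right and rows downward; lengths in m; the calibration is good to about 2 mm. The wrist camera is an equidistant fisheye: a pixel r from the principal point sees the ray r / f radians off the axis. A picture is of the moment at which its call begins: read the wrist's pose just before it. camera_model takes no time and is no camera call.
- robot.job_done(): hands the job in, once; it reports no verdict.
The state is a dict: "time": time; "qpos": joint angles; "joint_velocities": joint speeds; "effort": joint torques, N m; "tcp_pos": TCP position; "eef_rot": TCP orientation; "contact_force": force on the tool from outside, world axes, zero at the start; "moment": the same for the moment, N m; "opening": finger opening in m.
Only numpy, scipy, OpenCV 4.12 (cv2) and the standard library are available. Lean on these libraries where they do the work, as an engineer would, in place of code of your own. Each camera call takes 0.05 s, during which the arm holds its last target.

## Working session

There is one attempt and no reset: what is moved stays moved. The work goes in short steps, Python scripts to look and compute and a shell command to move; the robot and the scene stay as the last step left them, time stands still between calls to the robot, and variables do not carry over. Pictures are saved under pics/ and viewed, and the job is handed in when it is done.

```bash
mkdir -p pics
python3 - <<'E'
from station import status, snapshot, camera_model
import cv2,numpy as np
s=status.sense();print(s)
for n in ["scene","top","wrist"]:
    cv2.imwrite(f"pics/{n}0.png",snapshot(n)); 
    m=camera_model(n); print(n,{k:np.round(v,4).tolist() if not isinstance(v,str) else v for k,v in m.items()})
E
```

```text
{'time': 0.0, 'qpos': array([ 1.18808037,  0.46944214, -0.0486022 ,  1.53375248,  0.02410722,
        1.14099163, -0.08231643]), 'joint_velocities': array([-0.00057042,  0.00018507, -0.00073004, -0.00038686,  0.00184617,
        0.00054188, -0.00142813]), 'effort': array([-7.51289735e-04, -5.07974768e+01, -8.06408655e-02, -2.36155236e+01,
       -6.13686070e-02,  3.79458151e-02,  1.62677679e-04]), 'tcp_pos': array([ 0.23365781, -0.63257458,  0.21097423]), 'eef_rot': array([ 9.84389771e-01,  1.75999351e-01, -2.15426401e-04, -9.80395886e-04]), 'contact_force': array([ 0.49787862,  0.15025049, -0.93933755]), 'moment': array([ 0.06468441, -0.04591025, -0.09054629]), 'opening': 0.08708377130324617}
scene {'mtx': [[429.1211, 0.0, 260.6318], [0.0, 429.1211, 187.1468], [0.0, 0.0, 1.0]], 'pose': [[-0.7116, -0.3482, 0.6102, -0.3846], [-0.7025, 0.3371, -0.6268, 0.9148], [0.0126, -0.8747, -0.4845, 0.8627], [0.0, 0.0, 0.0, 1.0]]}
top {'mtx': [[361.9716, 0.0, 250.2388], [0.0, 361.9716, 190.5905], [0.0, 0.0, 1.0]], 'pose': [[0.0184, -0.9961, 0.086, 0.4749], [-0.9998, -0.0182, 0.0038, -0.098], [-0.0022, -0.086, -0.9963, 1.3433], [0.0, 0.0, 0.0, 1.0]]}
wrist {'mtx': [[297.3186, 0.0, 251.9057], [0.0, 297.3186, 190.829], [0.0, 0.0, 1.0]], 'T_tool_cam': [[0.0004, -0.9644, -0.2646, 0.0735], [1.0, 0.0003, 0.0005, 0.0002], [-0.0004, -0.2646, 0.9644, -0.1729], [0.0, 0.0, 0.0, 1.0]]}
```

View pics/scene0.png

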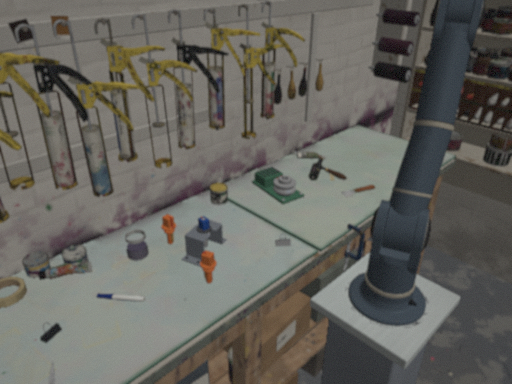

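View pics/top0.png

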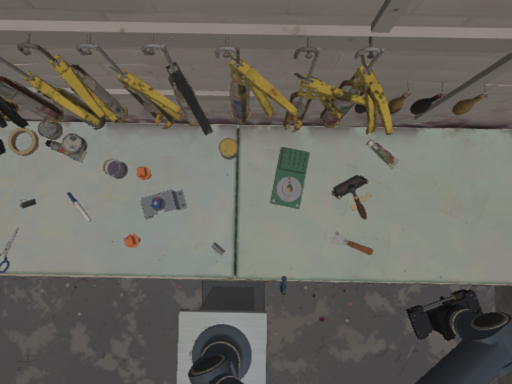

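View pics/wrist0.png

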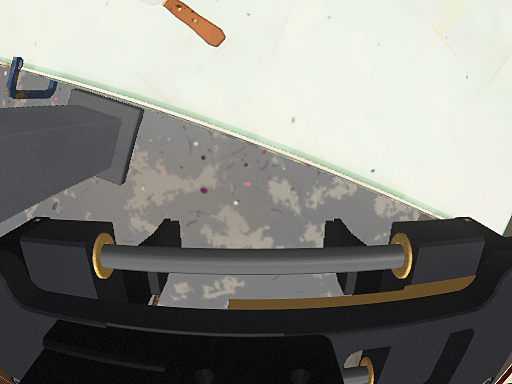

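The top view shows these candidates:
- The blue head, about (157,204), in a grey holder.
- Two orange look-alikes at (144,173) and (132,241).
- The purple/dark tin at (116,169), which isn't the spindle.

The pulley is on the green base at (289,188). By the description I choose the blue head. Next I'll check it in close crops.

Run:
```python
import cv2,numpy as np
t=cv2.imread("pics/top0.png");s=cv2.imread("pics/scene0.png")
a=cv2.resize(t[180:228,130:194],(400,300),interpolation=cv2.INTER_CUBIC)
b=cv2.resize(t[145:211,255:343],(400,300),interpolation=cv2.INTER_CUBIC)
c=cv2.resize(s[205:271,170:258],(400,300),interpolation=cv2.INTER_CUBIC)
d=cv2.resize(s[160:208,245:309],(400,300),interpolation=cv2.INTER_CUBIC)
cv2.imwrite("pics/crop0.png",np.vstack([np.hstack([a,b]),np.hstack([c,d])]))
```

```text
(no output)
```

View pics/crop0.png

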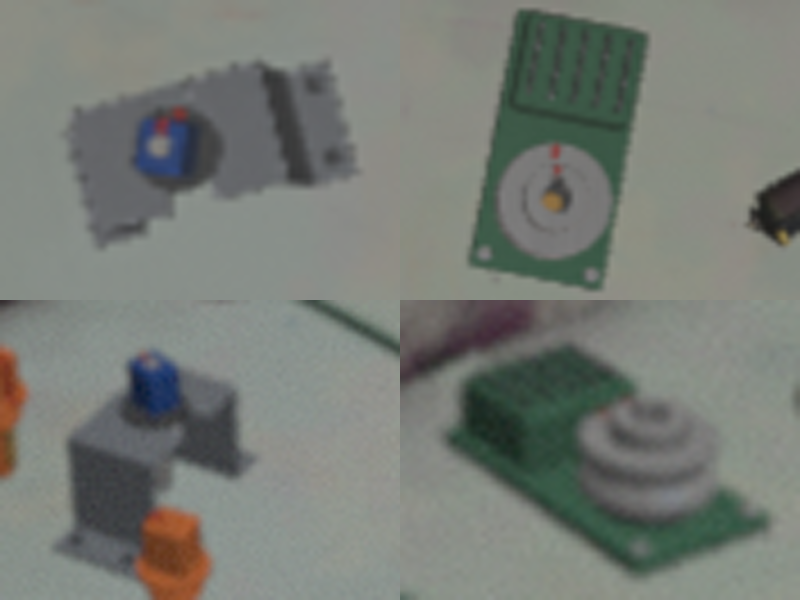

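The crop confirms it. The blue head, with a red stripe towards image-up (+x), sits in the grey holder with the slot open image-down (-x). The pulley's red marks also point image-up. Next is rough localisation.

```bash
cat > h.py <<'E'
import numpy as np,cv2
from scipy.spatial.transform import Rotation as R
from station import status,snapshot,camera_model
def ray(name,uv,st=None):
    m=camera_model(name);K=m['mtx'];u,v=uv
    x=(u-K[0,2])/K[0,0];y=(v-K[1,2])/K[1,1]
    if name=='wrist':
        r=np.hypot(x,y);d=np.array([x/r*np.sin(r),y/r*np.sin(r),np.cos(r)]) if r>1e-9 else np.array([0,0,1.])
        T=np.eye(4);T[:3,:3]=R.from_quat(st['eef_rot']).as_matrix();T[:3,3]=st['tcp_pos'];P=T@m['T_tool_cam']
    else: d=np.array([x,y,1.]);P=np.array(m['pose'])
    return P[:3,3],P[:3,:3]@d
def onz(name,uv,z,st=None):
    o,d=ray(name,uv,st);return o+d*(z-o[2])/d[2]
def tri(rays):
    A=np.zeros((3,3));b=np.zeros(3)
    for o,d in rays:
        d=d/np.linalg.norm(d);M=np.eye(3)-np.outer(d,d);A+=M;b+=M@o
    return np.linalg.solve(A,b)
def blobs(im,lo,hi,box=None,amin=4):
    h=cv2.cvtColor(im,cv2.COLOR_BGR2HSV);m=cv2.inRange(h,np.array(lo),np.array(hi))
    if box: k=np.zeros_like(m);k[box[1]:box[3],box[0]:box[2]]=1;m*=k
    n,l,s,c=cv2.connectedComponentsWithStats(m)
    return [(np.round(c[i],1).tolist(),s[i].tolist()) for i in range(1,n) if s[i,4]>=amin],m
def project(name,p,st=None):
    m=camera_model(name);K=m['mtx']
    if name=='wrist':
        T=np.eye(4);T[:3,:3]=R.from_quat(st['eef_rot']).as_matrix();T[:3,3]=st['tcp_pos'];P=T@m['T_tool_cam']
    else:P=np.array(m['pose'])
    q=P[:3,:3].T@(np.array(p)-P[:3,3]);
    if name=='wrist':
        r=np.hypot(q[0],q[1]);t=np.arctan2(r,q[2]);q=np.array([q[0]/r*t,q[1]/r*t,1])
    return K[0,0]*q[0]/q[2]+K[0,2],K[1,1]*q[1]/q[2]+K[1,2]
def delta(target,quat,st):
    r0=R.from_quat(st['eef_rot']);sh=r0.inv().apply(np.array(target)-st['tcp_pos'])*100
    return sh,np.degrees((r0.inv()*R.from_quat(quat)).as_rotvec())
def down(phi):
    "tool z down, tool y along world dir phi(rad)"
    y=np.array([np.cos(phi),np.sin(phi),0]);z=np.array([0,0,-1.]);x=np.cross(y,z)
    return R.from_matrix(np.stack([x,y,z],1)).as_quat()
E
python3 - <<'E'
from h import *
t=cv2.imread("pics/top0.png");s=cv2.imread("pics/scene0.png")
for im,n,bx in [(t,'top',(135,190,185,225)),(s,'scene',(185,210,225,245))]:
    b,_=blobs(im,(105,110,40),(130,255,255),bx);print(n,'blue',b)
b,_=blobs(t,(0,90,80),(8,255,255),(270,170,310,210),1);print(b)
b,_=blobs(t,(170,90,80),(180,255,255),(270,170,310,210),1);print(b)
print('head',onz('top',(157.2,204),.12), 'pulley',onz('top',(289,189),.06))
for uv in [(141.5,197),(145.5,219)]:print(onz('top',uv,.081))
print('orange',onz('top',(132,241),.08),onz('top',(144,173),.08))
# drive corners at base ~z 0.01
for uv in [(255+118*.22,145+10*.22),(255+248*.22,145+35*.22),(255+70*.22,145+262*.22),(255+203*.22,145+290*.22)]:print(onz('top',uv,.02))
E
```

```text
top blue [([155.8, 203.9], [152, 199, 8, 9, 38])]
scene blue [([203.8, 223.9], [199, 219, 10, 11, 89])]
[([289.0, 178.0], [289, 177, 1, 3, 3]), ([289.0, 182.0], [289, 182, 1, 1, 1])]
[]
head [0.52916744 0.2204936  0.12      ] pulley [ 0.59380292 -0.2309738   0.06      ]
[0.55437105 0.28656893 0.081     ]
[0.47797256 0.26925115 0.081     ]
orange [0.40118907 0.31303483 0.08      ] [0.63920576 0.28181712 0.08      ]
[ 0.7525547  -0.20389277  0.02      ]
[ 0.73380862 -0.30994676  0.02      ]
[ 0.5461656  -0.16756083  0.02      ]
[ 0.52560521 -0.27470523  0.02      ]
```

Run:
```python
from h import *
st=status.sense();print(delta([.522,-.255,.18],st['eef_rot'],st))
```

```text
(array([ 40.13136174, -25.44052348,   3.16045644]), array([0., 0., 0.]))
```

```bash
python3 -m pendant '[[[0,0,0],[40.1,-25.4,3.1],0],[[0,0,0],[40.1,-25.4,3.1],0],[[0,0,0],[40.1,-25.4,3.1],0],[[0,0,0],[40.1,-25.4,3.1],0],[[0,0,0],[40.1,-25.4,3.1],0],[[0,0,0],[40.1,-25.4,3.1],0],[[0,0,0],[40.1,-25.4,3.1],0],[[0,0,0],[40.1,-25.4,3.1],0],[[0,0,0],[40.1,-25.4,3.1],0],[[0,0,0],[40.1,-25.4,3.1],0]]' 40
python3 - <<'E'
from h import *
st=status.sense();print(delta([.522,-.255,.18],down(np.radians(-80)),st))
E
```

```text
time: 0.98
tcp_pos: [0.487, -0.301, 0.1848]
eef_rot: [0.984, 0.176, -0.0, 0.0]
contact_force: [0.2, -0.1, 0.7]
opening: 0.0867
(array([ 4.87790145, -3.10116661,  0.47466849]), array([3.19903525e-03, 1.11694083e-02, 1.02597563e+01]))
```

```bash
python3 -m pendant '[[[0,0,7],[4,-2.5,0.4],0],[[0,0,10],[4,-2.5,0.4],0],[[0,0,10],[4,-2.5,0.4],0],[[0,0,10],[4,-2.5,0.4],0]]'
python3 - <<'E'
from h import *
import pickle
st=status.sense();im=snapshot('wrist');cv2.imwrite('pics/w1.png',im);pickle.dump(st,open('w1.pkl','wb'));print(st['tcp_pos'],np.abs(st['joint_velocities']).max())
print(project('wrist',[.594,-.231,.075],st))
cv2.imwrite('pics/w1c.png',cv2.resize(im[20:200,160:350],None,fx=3,fy=3,interpolation=cv2.INTER_CUBIC))
E
```

```text
time: 1.32
tcp_pos: [0.5148, -0.2656, 0.1806]
eef_rot: [0.996, 0.091, -0.001, 0.0]
contact_force: [0.9, 0.4, -0.1]
opening: 0.0869
[ 0.51478923 -0.26561995  0.18056533] 0.03783391190266202
(np.float64(230.36927909299192), np.float64(99.84133619264155))
```

View pics/w1c.png

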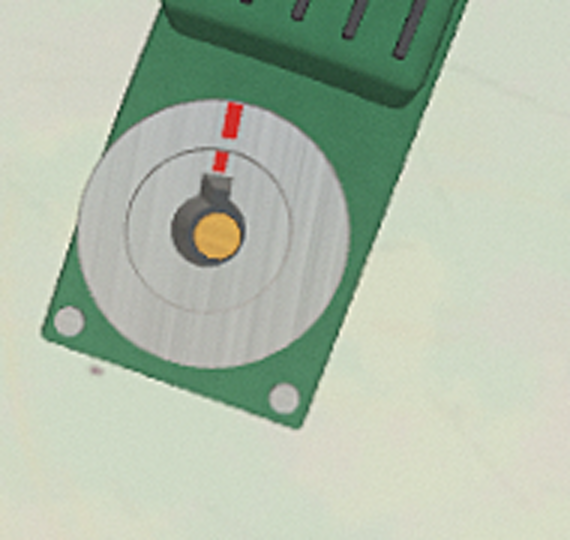

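View pics/w1.png

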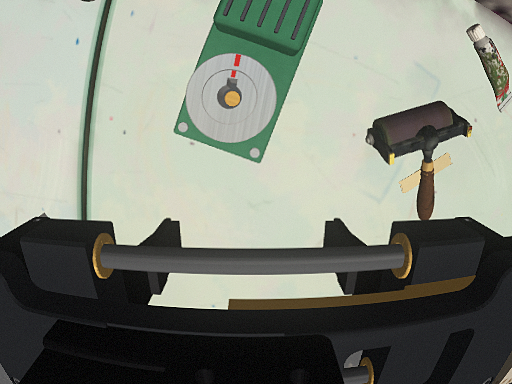

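The wrist crop shows the pulley: hub centre at about (229.5,96.5), red hub and rim marks at about (233.5,73) and (237.5,60), and the keyway between the bore and the hub mark.

Run:
```python
from h import *
import pickle
st=pickle.load(open('w1.pkl','rb'));im=cv2.imread('pics/w1.png')
for lo,hi in [((0,120,100),(6,255,255)),((172,120,100),(180,255,255))]:
    print(blobs(im,lo,hi,(200,40,280,90))[0])
h=cv2.cvtColor(im,cv2.COLOR_BGR2HSV)
h0,_=blobs(im,(45,90,30),(90,255,255),(170,0,330,180));print(h0)
# metal disc: low saturation inside green
g=(h[...,1]<45).astype(np.uint8)
k=np.zeros_like(g);cv2.circle(k,(230,97),52,1,-1)
# edge points: for each angle, first green radius beyond
P=[]
for a in np.radians(np.arange(0,360,5)):
    for r in np.arange(38,52,.5):
        u,v=229.5+r*np.cos(a),96.5+r*np.sin(a)
        px=cv2.getRectSubPix(h,(1,1),(u,v))[0,0]
        if 45<=px[0]<=90 and px[1]>80: P.append((u,v));break
P=np.array(P);print(len(P))
W=np.array([onz('wrist',p,.06,st)[:2] for p in P])
from scipy.optimize import least_squares
s=least_squares(lambda c:np.hypot(W[:,0]-c[0],W[:,1]-c[1])-c[2],[.594,-.231,.045],loss='soft_l1',f_scale=.001)
print('rim',s.x)
f=lambda c:((c[0]+.5)/3-.5+160,(c[1]+.5)/3-.5+20)
for n,c in dict(bore=(208,229.7),hub=(209,230.5)).items(): print(n,onz('wrist',f(c),.075,st))
C=onz('wrist',f((208.7,230.2)),.075,st)
for n,c,z in [('hubmark',(221,161),.075),('rimmark',(233,120),.06),('keyway end',(217.5,172),.075)]:
    p=onz('wrist',f(c),z,st);d=(p-C)[:2];print(n,p,np.degrees(np.arctan2(d[1],d[0])),np.hypot(*d))
for n,c,z in [('scr',(69,320),.02),('scr',(285,398),.02)]:print(n,onz('wrist',f(c),z,st))
```

```text
[([236.9, 59.8], [234, 54, 7, 12, 55]), ([233.0, 73.3], [231, 70, 5, 7, 24])]
[]
[([257.1, 54.9], [174, 0, 149, 163, 7521])]
63
rim [ 0.59696555 -0.22908902  0.04543926]
bore [ 0.59712697 -0.22914887  0.075     ]
hub [ 0.59693122 -0.229498    0.075     ]
hubmark [ 0.61909326 -0.22922599  0.075     ] 0.42532970489274613 0.022085426142030483
rimmark [ 0.63503309 -0.22931155  0.06      ] 0.11811982559096465 0.03802472134786577
keyway end [ 0.61548478 -0.22879316  0.075     ] 1.84996982940598 0.01848597250858634
scr [ 0.55732635 -0.178209    0.02      ]
scr [ 0.54184716 -0.2640528   0.02      ]
```

Run:
```python
from h import *
st=status.sense();print(delta([.453,.203,.205],down(np.radians(-77)),st))
```

```text
(array([  2.35144532, -47.33173424,  -2.46955996]), array([ 0.04203437,  0.07407422, -2.74093158]))
```

```bash
python3 -m pendant '[[[0,0,-2.7],[2.4,-47.3,-2.5],0],[[0,0,-2.7],[2.4,-47.3,-2.5],0],[[0,0,-2.7],[2.4,-47.3,-2.5],0],[[0,0,-2.7],[2.4,-47.3,-2.5],0],[[0,0,-2.7],[2.4,-47.3,-2.5],0],[[0,0,-2.7],[2.4,-47.3,-2.5],0],[[0,0,-2.7],[2.4,-47.3,-2.5],0],[[0,0,-2.7],[2.4,-47.3,-2.5],0],[[0,0,-2.7],[2.4,-47.3,-2.5],0],[[0,0,-2.7],[2.4,-47.3,-2.5],0]]'
python3 - <<'E'
from h import *
st=status.sense();print(delta([.453,.203,.205],down(np.radians(-77)),st))
E
```

```text
time: 2.2
tcp_pos: [0.4619, 0.1462, 0.2033]
eef_rot: [0.994, 0.111, 0.0, 0.001]
contact_force: [0.8, 0.2, -1.1]
opening: 0.0869
(array([ 0.3816046 , -5.73605185, -0.17617475]), array([ 0.07671664, -0.04839422, -0.2524958 ]))
```

```bash
python3 -m pendant '[[[0,0,0],[0.2,-5.2,0],0],[[0,0,0],[0.2,-5.2,0],0],[[0,0,0],[0.2,-5.2,0],0],[[0,0,0],[0.2,-5.2,0],0]]'
python3 - <<'E'
from h import *
import pickle
st=status.sense();im=snapshot('wrist');cv2.imwrite('pics/w2.png',im);pickle.dump(st,open('w2.pkl','wb'));print(st['tcp_pos'],np.abs(st['joint_velocities']).max())
print(project('wrist',[.529,.221,.121],st))
cv2.imwrite('pics/w2c.png',cv2.resize(im[20:200,160:350],None,fx=3,fy=3,interpolation=cv2.INTER_CUBIC))
E
```

```text
time: 2.53
tcp_pos: [0.4527, 0.1962, 0.2027]
eef_rot: [0.994, 0.112, -0.0, 0.001]
contact_force: [0.5, -1.2, -0.1]
opening: 0.087
[0.4526942  0.19622316 0.20271268] 0.028742783014689396
(np.float64(243.09798394954646), np.float64(103.71871548832785))
```

View pics/w2c.png

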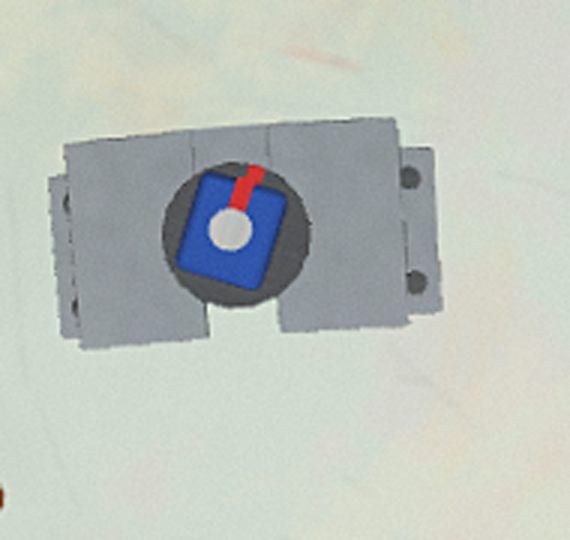

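View pics/w2.png

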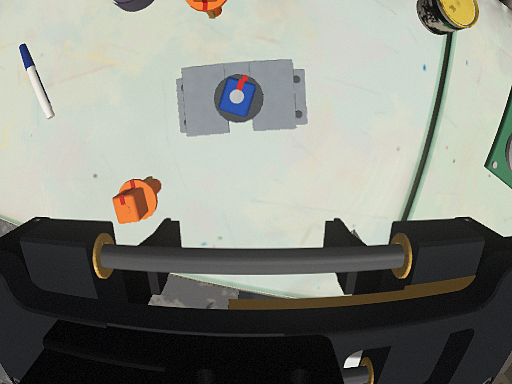

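The head shows with corners near (227,77), (256,84), (245,116) and (218,108), turned a few degrees clockwise relative to the holder. The slot opens image-down. An orange look-alike stands at (135,200), left of the withdrawal path.

Run:
```python
from h import *
import pickle
st=pickle.load(open('w2.pkl','rb'));im=cv2.imread('pics/w2.png')
b,m=blobs(im,(105,100,40),(130,255,255),(205,65,270,130));print(b)
c=max(cv2.findContours(m,0,2)[0],key=cv2.contourArea)
f=lambda c:((c[0]+.5)/3-.5+160,(c[1]+.5)/3-.5+20)
W=np.array([onz('wrist',p[0],.121,st)[:2] for p in cv2.convexHull(c)],np.float32)*1000
print('rect',cv2.minAreaRect(W))
deg=lambda d:np.degrees(np.arctan2(d[1],d[0]))
H=[onz('wrist',f(p),.121,st) for p in [(203,170),(288,192),(255,290),(176,265)]]
print('head c',np.mean(H,0),[np.linalg.norm(H[i]-H[i-1]) for i in range(4)],[deg(H[0]-H[3]),deg(H[1]-H[2]),deg(H[0]-H[1])-90,deg(H[3]-H[2])-90])
D=[onz('wrist',f(p),.087,st) for p in [(162,234),(310,234),(236,161),(236,308)]]
print('disc',np.mean(D,0),[np.linalg.norm(D[0]-D[1]),np.linalg.norm(D[2]-D[3])])
Q=[onz('wrist',f(p),.081,st) for p in [(65,143),(396,118),(410,325),(82,348)]]
print('plate',np.mean(Q,0),[np.linalg.norm(Q[i]-Q[i-1]) for i in range(4)],[deg(Q[0]-Q[3]),deg(Q[1]-Q[2]),deg(Q[0]-Q[1])-90,deg(Q[3]-Q[2])-90])
S=[onz('wrist',f(p),.081,st) for p in [(207,339),(280,333)]];print('slot',np.mean(S,0),S[0]-S[1],'tool yaw',deg(R.from_quat(st['eef_rot']).apply([1,0,0])))
```

```text
[([236.4, 97.5], [218, 77, 38, 40, 798])]
rect ((533.9461669921875, 227.7769317626953), (25.766923904418945, 29.47598648071289), 86.07749938964844)
head c [0.5342798  0.22795961 0.121     ] [np.float64(0.028267841855016712), np.float64(0.024762935980231146), np.float64(0.02954038614177594), np.float64(0.023557456710223603)] [np.float64(-3.0754648605085104), np.float64(-5.4511137823113955), np.float64(-2.4594291721892176), np.float64(-5.461904027590407)]
disc [0.53443036 0.22792287 0.087     ] [np.float64(0.047355266243350395), np.float64(0.04780185041136759)]
plate [0.53600784 0.22824007 0.081     ] [np.float64(0.06965937177721884), np.float64(0.10911086257221066), np.float64(0.06945336362995672), np.float64(0.10948263589273578)] [np.float64(16.845312283312676), np.float64(17.152681880403957), np.float64(16.56578407766736), np.float64(16.675067831278994)]
slot [0.50221682 0.21839086 0.081     ] [-0.00719777  0.02303839  0.        ] tool yaw 12.88123211980647
```

Run:
```python
from h import *
st=status.sense();print(delta([.534,.228,.155],down(np.radians(-94)),st))
print(project('scene',[.534,.228,.104]),project('top',[.534,.228,.121]))
```

```text
(array([ 8.62764681, -1.40086095,  4.75513883]), array([9.79044634e-02, 1.28185176e-02, 1.67615133e+01]))
(np.float64(203.53020007610613), np.float64(222.59969744790544)) (np.float64(154.964289212781), np.float64(202.51677933037595))
```

```bash
python3 -m pendant '[[[0,0,6],[3,-0.5,1],0],[[0,0,12],[6,-1,2.5],0],[[0,0,16.8],[8.6,-1.4,4.5],0],[[0,0,16.8],[8.6,-1.4,4.7],0],[[0,0,16.8],[8.6,-1.4,4.7],0],[[0,0,16.8],[8.6,-1.4,4.7],0]]'
python3 - <<'E'
from h import *
st=status.sense();print(delta([.534,.228,.115],down(np.radians(-94)),st),st['contact_force'])
im=snapshot('wrist');cv2.imwrite('pics/w3.png',im)
E
```

```text
time: 3.08
tcp_pos: [0.5328, 0.2288, 0.1555]
eef_rot: [0.999, -0.035, -0.001, 0.001]
contact_force: [0.0, -0.0, -0.4]
opening: 0.0867
(array([0.1295877 , 0.0631222 , 4.04827878]), array([0.09140514, 0.06439862, 0.04411772])) [ 0.03713826 -0.01159519 -0.36873131]
```

View pics/w3.png

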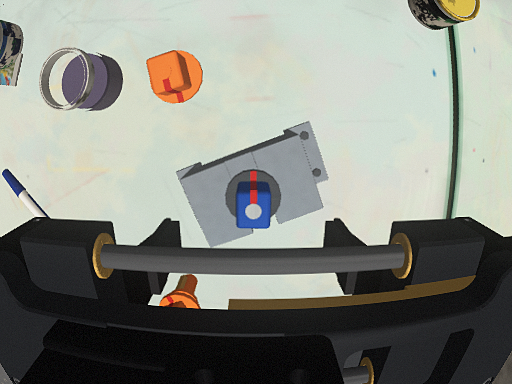

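```bash
python3 -m pendant '[[[0,0,0],[0.1,0,2],0],[[0,0,0],[0.1,0,3.5],0],[[0,0,0],[0.1,0,4.0],0],[[0,0,0],[0.1,0,4.0],0.3],[[0,0,0],[0.1,0,4.0],1],[[0,0,0],[0.1,0,4.0],1],[[0,0,0],[0.1,0,4.0],1],[[0,0,0],[0.1,0,4.0],1],[[0,0,0],[0.1,0,4.0],1]]' 55
python3 - <<'E'
from h import *
st=status.sense();print(st['opening'],st['tcp_pos'],st['contact_force'],st['moment'])
im=snapshot('wrist');cv2.imwrite('pics/w4.png',im)
print(delta(st['tcp_pos']+.062*np.array([-np.cos(np.radians(16.8)),-np.sin(np.radians(16.8)),0]),st['eef_rot'],st))
E
```

```text
time: 3.88
tcp_pos: [0.534, 0.2313, 0.1164]
eef_rot: [0.999, -0.033, 0.001, -0.0]
contact_force: [-0.6, -0.1, -0.7]
opening: 0.0548
0.05481495098697865 [0.53404793 0.23133295 0.11644125] [-0.61666857 -0.1319137  -0.70272164] [ 0.05940975 -0.00282973  0.0304219 ]
(array([-5.8025707 ,  2.18406267, -0.00660003]), array([0., 0., 0.]))
```

View pics/w4.png

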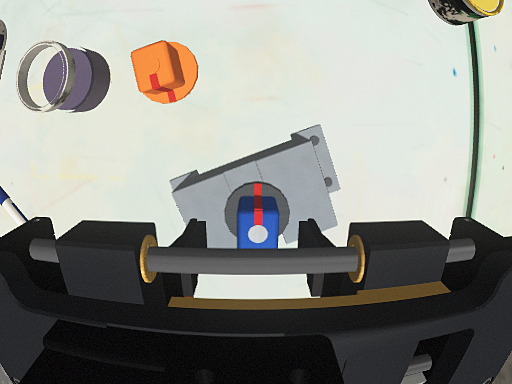

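```bash
python3 -m pendant '[[[0,0,0],[0,0.25,0.1],1],[[0,0,0],[0,0.25,0.1],1],[[0,0,0],[0,0.25,0.1],1],[[0,0,0],[0,0.25,0.1],1],[[0,0,0],[0,0.25,0.1],1],[[0,0,0],[0,0.25,0.1],1],[[0,0,0],[0,0.25,0.1],1],[[0,0,0],[0,0.25,0.1],1]]' 55
python3 - <<'E'
from h import *
st=status.sense();print(st['opening'],st['tcp_pos'],st['contact_force'],st['moment'])
print(delta(st['tcp_pos'],down(np.radians(-94)),st))
im=snapshot('wrist');cv2.imwrite('pics/w5.png',im)
E
```

```text
time: 4.6
tcp_pos: [0.5336, 0.2287, 0.1149]
eef_rot: [0.999, -0.033, 0.0, 0.0]
contact_force: [-0.5, 0.3, -0.9]
opening: 0.002
0.0020419711729802595 [0.53362995 0.22871194 0.11485804] [-0.47764274  0.30402733 -0.88853803] [ 0.03436718 -0.01593675 -0.02416998]
(array([0., 0., 0.]), array([ 2.54013283e-05, -4.18891528e-03,  1.72795356e-01]))
```

View pics/w5.png

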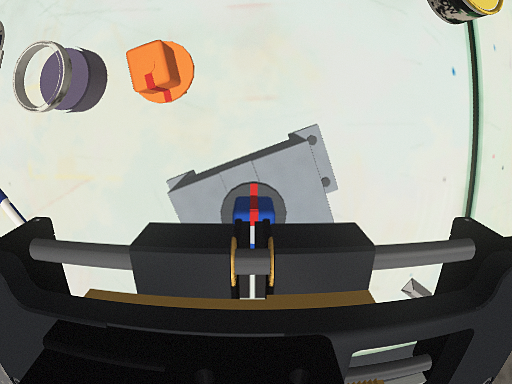

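Run:
```python
from h import *
a=cv2.imread('pics/w4.png')[150:310,190:320];b=cv2.imread('pics/w5.png')[150:310,190:320]
cv2.imwrite('pics/c5.png',cv2.resize(np.hstack([a,b]),None,fx=3,fy=3,interpolation=cv2.INTER_CUBIC))
st=status.sense()
for p in [[0,0,0],[0,0,.006],[0,0,.025]]:
    w=R.from_quat(st['eef_rot']).apply(p)+st['tcp_pos'];print(w,project('wrist',w,st))
s=snapshot('scene');cv2.imwrite('pics/s5.png',cv2.resize(s[170:290,130:290],None,fx=5,fy=5,interpolation=cv2.INTER_CUBIC))
```

```text
[0.53358511 0.22868047 0.11483026] (np.float64(252.1801191491941), np.float64(230.67428917831617))
[0.53358522 0.22867998 0.10883026] (np.float64(252.1684233452803), np.float64(227.0692088695716))
[0.53358558 0.22867845 0.08983026] (np.float64(252.13538082367592), np.float64(216.90788250914414))
```

View pics/c5.png

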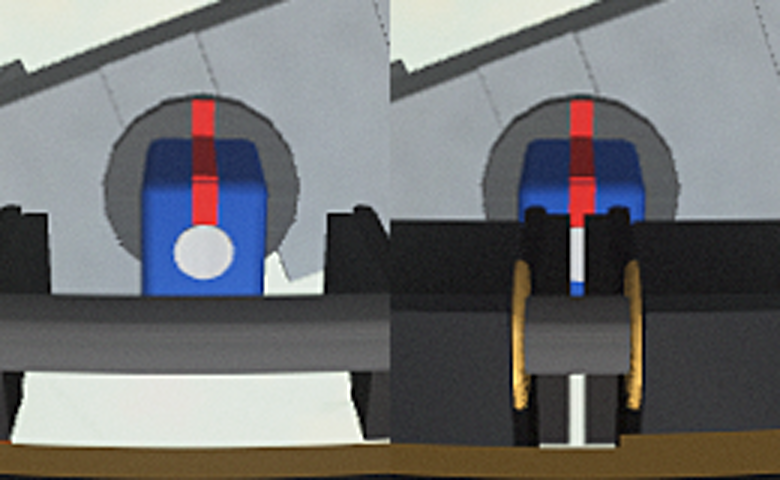

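View pics/s5.png

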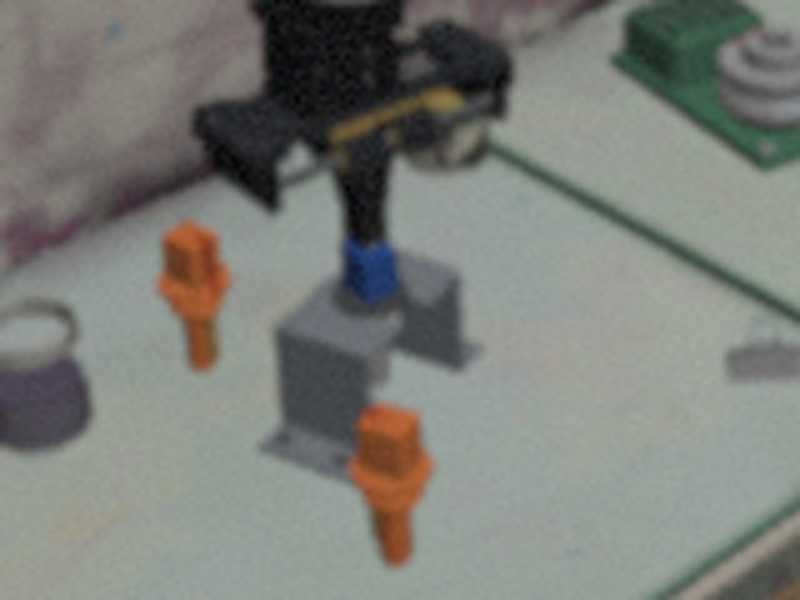

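Run:
```python
from h import *
st=status.sense()
for z in [.087,.09,.104,.115,.121,.13]: print(z,project('scene',[.5336,.2287,z]))
for x in [0,.0095,.011]:
  for tz in [-.006,.006,.015,.025]:
    w=R.from_quat(st['eef_rot']).apply([x,0,tz])+st['tcp_pos'];print(x,tz,project('wrist',w,st))
print(st['qpos'])
```

```text
0.087 (np.float64(203.71381593701594), np.float64(227.1920876712563))
0.09 (np.float64(203.66504093673558), np.float64(226.40964788427846))
0.104 (np.float64(203.43604363316888), np.float64(222.73611430373018))
0.115 (np.float64(203.25450590789842), np.float64(219.82391874714278))
0.121 (np.float64(203.15488104418458), np.float64(218.22575459145096))
0.13 (np.float64(203.00463646893766), np.float64(215.815558122461))
0 -0.006 (np.float64(252.19252887873117), np.float64(234.49769239668547))
0 0.006 (np.float64(252.16844338821357), np.float64(227.06920891368478))
0 0.015 (np.float64(252.15208248940345), np.float64(222.0337633000101))
0 0.025 (np.float64(252.13539926276425), np.float64(216.90788257669635))
0.0095 -0.006 (np.float64(252.20404504498836), np.float64(220.02967965508589))
0.0095 0.006 (np.float64(252.1786648448309), np.float64(213.3132782427757))
0.0095 0.015 (np.float64(252.16148829448866), np.float64(208.77739853296782))
0.0095 0.025 (np.float64(252.14402400449347), np.float64(204.17340591770213))
0.011 -0.006 (np.float64(252.20585732244626), np.float64(217.69303037529713))
0.011 0.006 (np.float64(252.1802727550111), np.float64(211.09732733249277))
0.011 0.015 (np.float64(252.16296774212958), np.float64(206.64546451385155))
0.011 0.025 (np.float64(252.14538062446047), np.float64(202.1287229400673))
[-0.18543797  0.44825045 -0.38176332  1.84475358  0.20974858  0.88797211
 -2.3036864 ]
```

The close missed. The opening reads 2 mm, and both views show the fingers shut just above the head: tips at z≈0.12, not the 0.09 the stated 25 mm tip length predicts. The head hasn't moved. I'll reopen, go lower in steps and watch the force.

```bash
python3 -m pendant '[[[0,0,0],[0,0,-0.5],0.3],[[0,0,0],[0,0,-0.5],0.3],[[0,0,0],[0,0,-0.5],0.3],[[0,0,0],[0,0,-0.5],0.3],[[0,0,0],[0,0,-0.5],0.3],[[0,0,0],[0,0,-0.5],0.3],[[0,0,0],[0,0,-0.5],0.3],[[0,0,0],[0,0,-0.5],0.3]]' 20
python3 - <<'E'
from h import *
st=status.sense();print(st['opening'],st['tcp_pos'],st['contact_force'])
im=snapshot('wrist');cv2.imwrite('pics/w6.png',im)
E
```

```text
time: 5.37
tcp_pos: [0.5335, 0.2287, 0.1198]
eef_rot: [0.999, -0.033, -0.0, 0.0]
contact_force: [-0.0, -0.6, -0.4]
opening: 0.0462
0.046204211848375545 [0.53353915 0.22865673 0.11978929] [-0.01369608 -0.58081455 -0.41861827]
```

View pics/w6.png

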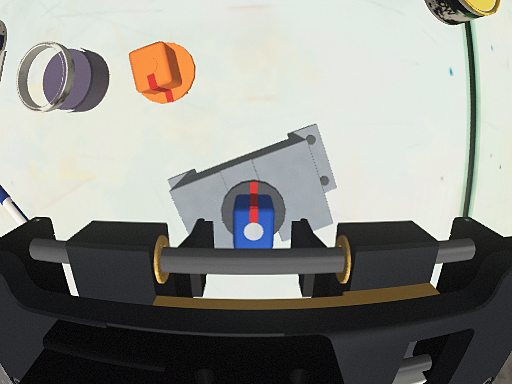

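```bash
python3 -m pendant '[[[0,0,0],[0,0,0.8],0.3],[[0,0,0],[0,0,1.6],0.3],[[0,0,0],[0,0,2.4],0.3],[[0,0,0],[0,0,2.4],0.3],[[0,0,0],[0,0,2.4],0.3]]' 20
python3 - <<'E'
from h import *
st=status.sense();print(st['opening'],st['tcp_pos'],st['contact_force'])
im=snapshot('wrist');cv2.imwrite('pics/w7.png',im)
s=snapshot('scene');s=cv2.resize(s[190:265,160:260],None,fx=4,fy=4,interpolation=cv2.INTER_CUBIC)
w=cv2.resize(im[150:300,180:330],(300,300));cv2.imwrite('pics/c7.png',np.hstack([s,w]))
E
```

```text
time: 5.83
tcp_pos: [0.5329, 0.2284, 0.0947]
eef_rot: [0.999, -0.033, -0.001, 0.0]
contact_force: [0.3, -0.8, 0.6]
opening: 0.0604
0.06042111887109256 [0.53294081 0.22835151 0.09472656] [ 0.28094123 -0.78926429  0.6466524 ]
```

View pics/c7.png

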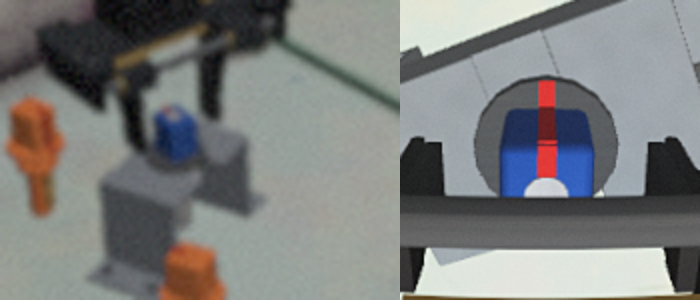

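```bash
python3 -m pendant '[[[0,0,0],[0.05,0,0.4],0.5],[[0,0,0],[0.05,0,0.7],0.7],[[0,0,0],[0.05,0,0.7],1],[[0,0,0],[0.05,0,0.7],1],[[0,0,0],[0.05,0,0.7],1],[[0,0,0],[0.05,0,0.7],1],[[0,0,0],[0.05,0,0.7],1],[[0,0,0],[0.05,0,0.7],1]]' 50
python3 - <<'E'
from h import *
st=status.sense();print(st['opening'],st['tcp_pos'],st['contact_force'])
im=snapshot('wrist');cv2.imwrite('pics/w8.png',im)
s=snapshot('scene');s=cv2.resize(s[190:265,160:260],None,fx=4,fy=4,interpolation=cv2.INTER_CUBIC)
w=cv2.resize(im[150:300,180:330],(300,300));cv2.imwrite('pics/c8.png',np.hstack([s,w]))
E
```

```text
time: 6.6
tcp_pos: [0.5342, 0.2285, 0.089]
eef_rot: [0.999, -0.033, 0.0, 0.0]
contact_force: [-0.0, -0.6, -0.1]
opening: 0.0256
0.025643425038454182 [0.53420561 0.22850496 0.08899391] [-0.03352451 -0.58866959 -0.06657174]
```

View pics/c8.png

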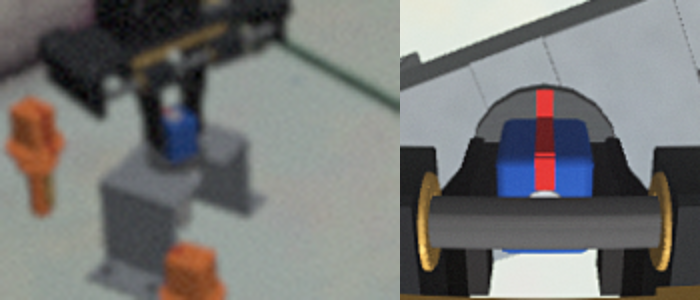

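Gripped, with the opening at 25.6 mm, matching the 26 mm head. Now I'll lift 1.5 mm within the play and draw it along the holder's -x.

```bash
python3 -m pendant '[[[0,0,0],[0,0,-0.15],1],[[0,0,0],[-0.5,0.19,-0.15],1],[[0,0,0],[-1.4,0.53,-0.15],1],[[0,0,0],[-2.3,0.87,-0.15],1],[[0,0,0],[-2.3,0.87,-0.15],1]]' 55
python3 - <<'E'
from h import *
st=status.sense();print(st['opening'],st['tcp_pos'],st['contact_force'],st['moment'])
E
```

```text
time: 7.12
tcp_pos: [0.5073, 0.2205, 0.0898]
eef_rot: [0.999, -0.033, -0.002, 0.001]
contact_force: [0.4, 0.1, -2.7]
opening: 0.0256
0.02555014389745141 [0.50726977 0.22045374 0.08976551] [ 0.43010877  0.13966841 -2.65780063] [ 0.05392666  0.06216193 -0.01643675]
```

```bash
python3 -m pendant '[[[0,0,0],[-0.9,0.34,0],1],[[0,0,0],[-1.8,0.68,0],1],[[0,0,0],[-2.7,1.01,0],1],[[0,0,0],[-3.7,1.39,0],1],[[0,0,0],[-3.7,1.39,0],1],[[0,0,0],[-3.7,1.39,0],1]]'
python3 - <<'E'
from h import *
st=status.sense();print(st['opening'],st['tcp_pos'],st['contact_force'],st['moment'])
cv2.imwrite('pics/w9.png',snapshot('wrist'))
s=snapshot('scene');cv2.imwrite('pics/s9.png',cv2.resize(s[180:285,140:280],None,fx=5,fy=5,interpolation=cv2.INTER_CUBIC))
E
```

```text
time: 7.62
tcp_pos: [0.4722, 0.2099, 0.0905]
eef_rot: [0.999, -0.033, 0.0, 0.0]
contact_force: [0.5, 0.8, -2.2]
opening: 0.0256
0.02555504767556231 [0.47222662 0.20990751 0.09052034] [ 0.53386219  0.8343742  -2.22718032] [ 0.00721125 -0.04269183 -0.04872101]
```

View pics/w9.png

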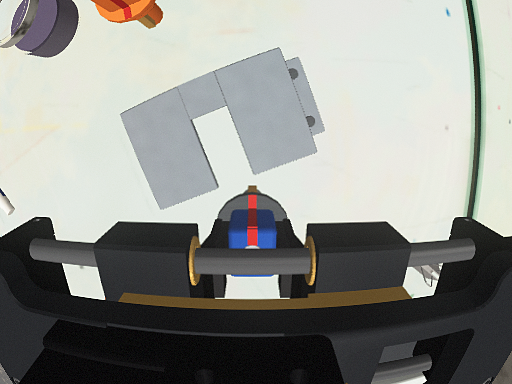

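View pics/s9.png

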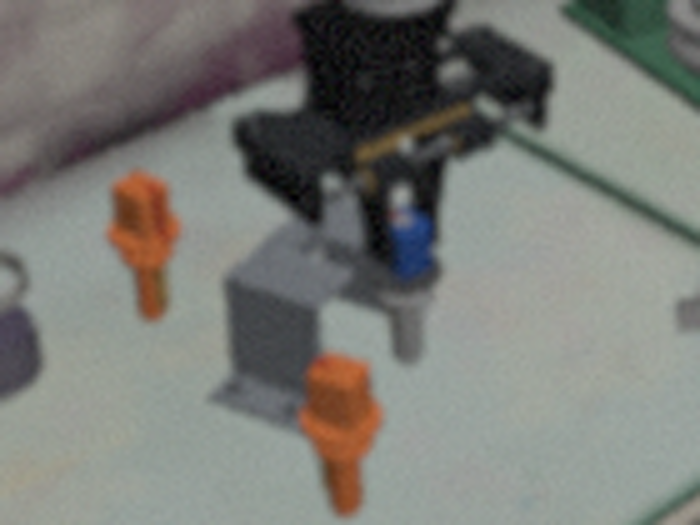

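```bash
python3 -m pendant '[[[0,0,0],[0,0,-2],1],[[0,0,0],[0,0,-5],1],[[0,0,0],[0,0,-8],1],[[0,0,0],[0,0,-8],1],[[0,0,0],[0,0,-8],1]]'
python3 - <<'E'
from h import *
st=status.sense();print(st['opening'],st['tcp_pos'],st['contact_force'],st['moment'])
print(delta([.597,-.229,.17],down(np.radians(-89.7)),st))
E
```

```text
time: 8.13
tcp_pos: [0.4744, 0.2109, 0.1721]
eef_rot: [0.999, -0.034, 0.002, -0.001]
contact_force: [-0.2, 0.1, -3.4]
opening: 0.0255
0.025548256045218383 [0.47438134 0.21087561 0.17207674] [-0.19020715  0.10997205 -3.35336494] [-0.01141274  0.06210691 -0.00330269]
(array([15.19010302, 43.06425365,  0.18116384]), array([-0.11075254, -0.24288792, -4.15423786]))
```

```bash
python3 -m pendant '[[[0,0,-1],[1,2,0],1],[[0,0,-2],[2,5.5,0],1],[[0,0,-4.2],[15.1,43,0],1],[[0,0,-4.2],[15.1,43,0],1],[[0,0,-4.2],[15.1,43,0],1],[[0,0,-4.2],[15.1,43,0],1],[[0,0,-4.2],[15.1,43,0],1],[[0,0,-4.2],[15.1,43,0],1],[[0,0,-4.2],[15.1,43,0],1],[[0,0,-4.2],[15.1,43,0],1]]'
python3 - <<'E'
from h import *
st=status.sense();print(delta([.597,-.229,.17],down(np.radians(-89.7)),st))
E
```

```text
time: 8.97
tcp_pos: [0.577, -0.1695, 0.1684]
eef_rot: [1.0, 0.003, -0.001, -0.0]
contact_force: [1.1, 1.3, -1.6]
opening: 0.0257
(array([ 1.9664906 ,  5.96081794, -0.16744553]), array([-0.03140215,  0.17093564,  0.05916255]))
```

```bash
python3 -m pendant '[[[0,0,0],[0.9,2.8,0],1],[[0,0,0],[1.6,5,0],1],[[0,0,0],[1.6,5,0],1],[[0,0,0],[1.6,5,0],1],[[0,0,0],[1.6,5,0],1],[[0,0,0],[1.6,5,0],1]]'
python3 - <<'E'
from h import *
import pickle
st=status.sense();print(delta([.597,-.229,.17],down(np.radians(-89.7)),st),st['tcp_pos'],st['contact_force'],st['moment'])
pickle.dump(st,open('w10.pkl','wb'))
im=snapshot('wrist');cv2.imwrite('pics/w10.png',im)
s=snapshot('scene');t=snapshot('top')
cv2.imwrite('pics/c10.png',np.hstack([cv2.resize(s[140:215,240:340],(400,300),interpolation=2),cv2.resize(im[120:300,130:370],(400,300),interpolation=2)]))
E
```

```text
time: 9.47
tcp_pos: [0.5936, -0.2153, 0.1694]
eef_rot: [1.0, 0.004, -0.001, -0.001]
contact_force: [-0.4, 0.3, -2.8]
opening: 0.0252
(array([ 0.32560957,  1.37442185, -0.06118271]), array([-0.08045191,  0.09405924,  0.21374421])) [ 0.59361981 -0.21528469  0.16941285] [-0.3535332   0.31813464 -2.80630924] [0.08234204 0.00035664 0.01095701]
```

View pics/c10.png

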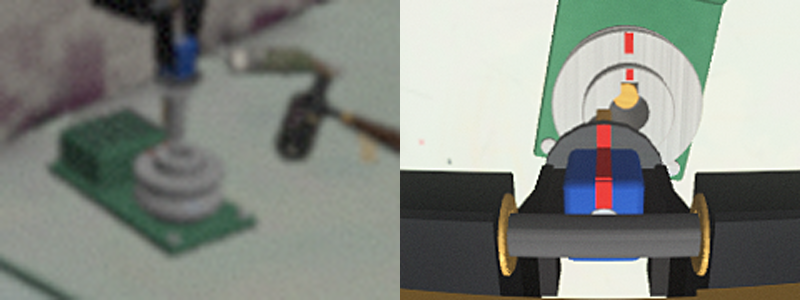

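View pics/w10.png

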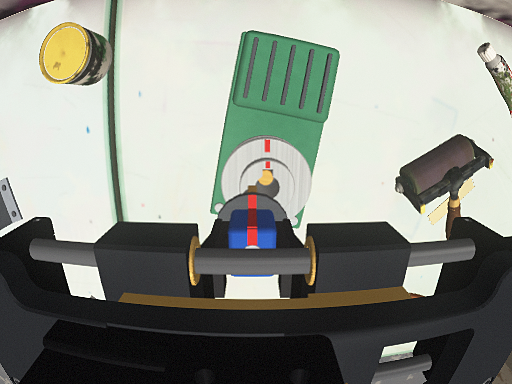

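Run:
```python
from h import *
import pickle
st=pickle.load(open('w10.pkl','rb'));im=cv2.imread('pics/w10.png')
print(project('wrist',[.597,-.2293,.075],st))
print(blobs(im,(0,120,100),(6,255,255),(255,130,285,180))[0])
for uv,z in [((267,146),.06),((267.6,165),.075)]:
    p=onz('wrist',uv,z,st);print(p,np.degrees(np.arctan2(*(p-[.597,-.2293,0])[1::-1])))
cv2.imwrite('pics/c11.png',cv2.resize(im[130:215,210:320],None,fx=6,fy=6,interpolation=2))
```

```text
(np.float64(267.1939796633071), np.float64(187.4679976901975))
[([267.0, 145.5], [265, 140, 5, 12, 60]), ([267.5, 164.5], [266, 162, 4, 6, 24])]
[ 0.63393999 -0.22910256  0.06      ] 0.3062441486374917
[ 0.61823592 -0.22921662  0.075     ] 0.22497226670096115
```

View pics/c11.png

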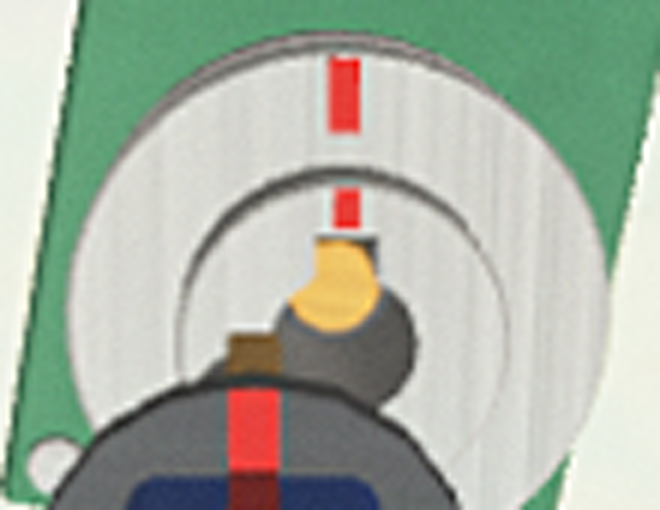

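```bash
python3 -m pendant '[[[0,0,0],[0.2,0.9,0],1],[[0,0,0],[0.33,1.37,0],1],[[0,0,0],[0.33,1.37,0],1],[[0,0,0],[0.33,1.37,0],1],[[0,0,0],[0.33,1.37,0],1],[[0,0,0],[0.33,1.37,0],1]]'
python3 - <<'E'
from h import *
st=status.sense();print(delta([.597,-.229,.153],down(np.radians(-89.7)),st),st['tcp_pos'])
E
```

```text
time: 10.12
tcp_pos: [0.5974, -0.2307, 0.1704]
eef_rot: [1.0, 0.003, 0.0, -0.0]
contact_force: [0.1, -1.0, -2.5]
opening: 0.0252
(array([-0.03711981, -0.17478676,  1.7374363 ]), array([-0.01180855, -0.00060554,  0.08704022])) [ 0.59738283 -0.2307489   0.17037401]
```

```bash
python3 -m pendant '[[[0,0,0],[-0.03,-0.15,0.4],1],[[0,0,0],[-0.03,-0.15,1],1],[[0,0,0],[-0.03,-0.15,1.2],1],[[0,0,0],[-0.03,-0.15,1.2],1],[[0,0,0],[-0.03,-0.15,1.2],1],[[0,0,0],[-0.03,-0.15,1.2],1]]'
python3 - <<'E'
from h import *
for i in range(1):
    st=status.sense();print(delta([.597,-.229,.143],down(np.radians(-89.7)),st),st['tcp_pos'],st['contact_force'])
E
```

```text
time: 10.62
tcp_pos: [0.5972, -0.2295, 0.1584]
eef_rot: [1.0, 0.003, 0.0, 0.0]
contact_force: [-1.0, 0.1, -2.7]
opening: 0.0254
(array([-0.01788524, -0.05063835,  1.54019314]), array([ 0.00486349, -0.00896411,  0.0747707 ])) [ 0.59717974 -0.22950391  0.158402  ] [-0.97656207  0.1301883  -2.68715207]
```

```bash
python3 -m pendant '[[[0,0,0],[-0.01,-0.03,0.4],1],[[0,0,0],[-0.01,-0.03,0.8],1],[[0,0,0],[-0.01,-0.03,1.2],1],[[0,0,0],[-0.01,-0.03,1.5],1],[[0,0,0],[-0.01,-0.03,1.5],1]]'
python3 - <<'E'
from h import *
st=status.sense();print(delta([.597,-.229,.13],down(np.radians(-89.7)),st),st['tcp_pos'],st['contact_force'],st['moment'])
s=snapshot('scene');im=snapshot('wrist')
cv2.imwrite('pics/c12.png',np.hstack([cv2.resize(s[140:215,240:340],(400,300),interpolation=2),cv2.resize(im[120:300,130:370],(400,300),interpolation=2)]))
E
```

```text
time: 11.03
tcp_pos: [0.5963, -0.2291, 0.1423]
eef_rot: [1.0, 0.003, -0.001, -0.0]
contact_force: [0.4, -0.1, -2.2]
opening: 0.0255
(array([ 0.07138504, -0.00995593,  1.22522036]), array([-0.02998178,  0.1019896 ,  0.06935397])) [ 0.59630865 -0.22911044  0.1422534 ] [ 0.36726758 -0.125255   -2.17295392] [ 0.00656462  0.01201831 -0.00349297]
```

View pics/c12.png

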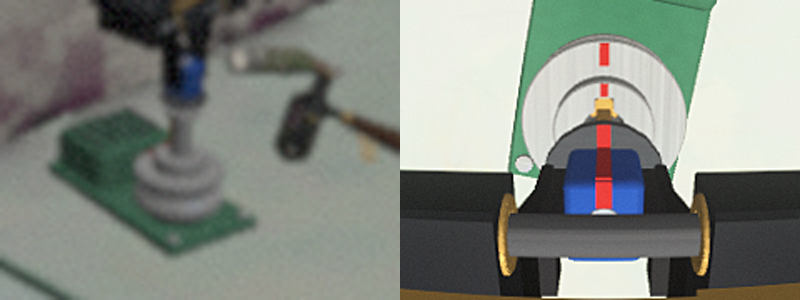

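The stripe, brass key and both red marks line up at crop column 604, and the pilot has entered with no resistance. Continuing down.

```bash
python3 -m pendant '[[[0,0,0],[0.03,0,0.3],1],[[0,0,0],[0.03,0,0.6],1],[[0,0,0],[0.03,0,0.9],1],[[0,0,0],[0.03,0,1.2],1],[[0,0,0],[0.03,0,1.2],1]]'
python3 - <<'E'
from h import *
st=status.sense();print(delta([.597,-.229,.108],down(np.radians(-89.7)),st),st['tcp_pos'],st['contact_force'],st['moment'])
E
```

```text
time: 11.55
tcp_pos: [0.5967, -0.2291, 0.1305]
eef_rot: [1.0, 0.003, -0.001, -0.0]
contact_force: [0.5, 0.3, -2.8]
opening: 0.0255
(array([ 0.03239759, -0.00603465,  2.24597514]), array([-0.0247933 ,  0.08346661,  0.07036591])) [ 0.5967092  -0.22907197  0.13046017] [ 0.48702935  0.34495678 -2.77377931] [ 0.04897592  0.00532282 -0.05111929]
```

Now 6.5 mm past the key-landing height with no axial force, so the key is in the keyway. Going down towards the plunger.

```bash
python3 -m pendant '[[[0,0,0],[0.02,0,0.4],1],[[0,0,0],[0.02,0,0.8],1],[[0,0,0],[0.02,0,1.2],1],[[0,0,0],[0.02,0,1.6],1],[[0,0,0],[0.02,0,2.1],1],[[0,0,0],[0.02,0,2.1],1]]' 60
python3 - <<'E'
from h import *
st=status.sense();print(delta([.597,-.229,.099],down(np.radians(-89.7)),st),st['tcp_pos'],st['contact_force'],st['moment'])
E
```

```text
time: 12.05
tcp_pos: [0.5966, -0.229, 0.109]
eef_rot: [1.0, 0.003, -0.001, -0.0]
contact_force: [-0.8, -0.0, -2.1]
opening: 0.0255
(array([0.03931325, 0.00389842, 0.9957543 ]), array([-0.03953879,  0.12591773,  0.07512318])) [ 0.59662855 -0.22897033  0.10895841] [-0.77548541 -0.0105506  -2.14456971] [ 0.01180496  0.0475648  -0.0065903 ]
```

```bash
python3 -m pendant '[[[0,0,0],[0,0,0.2],1],[[0,0,0],[0,0,0.4],1],[[0,0,0],[0,0,0.6],1],[[0,0,0],[0,0,0.6],1],[[0,0,0],[0,0,0.6],1]]' 60; python3 -m pendant '[[[0,0,0],[0,0,0.2],1],[[0,0,0],[0,0,0.4],1],[[0,0,0],[0,0,0.4],1],[[0,0,0],[0,0,0.4],1]]' 60
```

```text
time: 12.47
tcp_pos: [0.5979, -0.2293, 0.1053]
eef_rot: [1.0, 0.003, 0.001, 0.0]
contact_force: [-1.2, 0.3, 4.3]
opening: 0.0256
time: 12.8
tcp_pos: [0.5979, -0.2293, 0.1009]
eef_rot: [1.0, 0.003, 0.001, 0.0]
contact_force: [-2.0, 0.9, 5.4]
opening: 0.0258
```

```bash
python3 -m pendant '[[[0,0,0],[0,0,0.15],1],[[0,0,0],[0,0,0.15],1],[[0,0,0],[0,0,0.15],1]]' 60; python3 -m pendant '[[[0,0,0],[0,0,0.15],1],[[0,0,0],[0,0,0.15],1],[[0,0,0],[0,0,0.15],1]]' 60
```

```text
time: 13.05
tcp_pos: [0.598, -0.2293, 0.0996]
eef_rot: [1.0, 0.003, 0.001, 0.0]
contact_force: [-1.9, 1.1, 7.4]
opening: 0.0259
time: 13.3
tcp_pos: [0.5981, -0.2293, 0.099]
eef_rot: [1.0, 0.003, 0.001, 0.0]
contact_force: [-2.9, 1.0, 10.8]
opening: 0.0254
```

```bash
python3 -m pendant '[[[0,0,0],[-0.05,0,0.15],1],[[0,0,0],[-0.05,0,0.15],1],[[0,0,0],[-0.05,0,0.15],1]]' 60; python3 -m pendant '[[[0,0,0],[0,0,0.15],1],[[0,0,0],[0,0,0.15],1],[[0,0,0],[0,0,0.15],1]]' 60
python3 - <<'E'
from h import *
st=status.sense();print(st['tcp_pos'],st['contact_force'],st['moment'])
s=snapshot('scene');im=snapshot('wrist')
cv2.imwrite('pics/c13.png',np.hstack([cv2.resize(s[140:215,240:340],(400,300),interpolation=2),cv2.resize(im[120:300,130:370],(400,300),interpolation=2)]))
E
```

```text
time: 13.55
tcp_pos: [0.5981, -0.2293, 0.099]
eef_rot: [1.0, 0.003, 0.001, 0.001]
contact_force: [-3.8, 2.0, 16.5]
opening: 0.0255
time: 13.8
tcp_pos: [0.5982, -0.2293, 0.0989]
eef_rot: [1.0, 0.003, 0.001, 0.001]
contact_force: [-6.6, 2.5, 24.9]
opening: 0.0254
[ 0.59818782 -0.22932653  0.09891349] [-6.63208885  2.45861097 24.92489988] [7.02254998e-01 1.89517685e+00 6.70166360e-04]
```

View pics/c13.png

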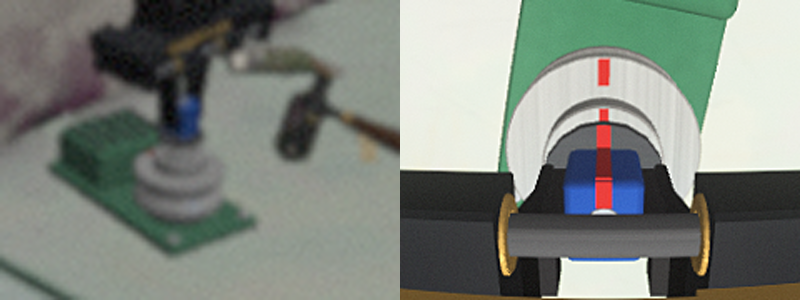

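The descent stopped at TCP z=0.0989, against a predicted 0.0990 for flush, with the force rising steeply there. I'll relieve the small sideways load and check it's stable.

```bash
python3 -m pendant '[[[0,0,0],[-0.1,-0.03,0],1],[[0,0,0],[-0.1,-0.03,0],1],[[0,0,0],[-0.1,-0.03,0],1],[[0,0,0],[-0.1,-0.03,0],1]]' 60; python3 -m pendant '[[[0,0,0],[0,0,0.05],1],[[0,0,0],[0,0,0.05],1],[[0,0,0],[0,0,0.05],1],[[0,0,0],[0,0,0.05],1],[[0,0,0],[0,0,0.05],1],[[0,0,0],[0,0,0.05],1]]' 60
python3 - <<'E'
from h import *
st=status.sense();print(st['tcp_pos'],st['contact_force'],st['moment'],R.from_quat(st['eef_rot']).apply([0,0,1]))
s=snapshot('scene');cv2.imwrite('pics/s14.png',cv2.resize(s[140:215,240:340],(800,600),interpolation=2))
cv2.imwrite('pics/t14.png',snapshot('top'))
E
```

```text
time: 14.23
tcp_pos: [0.5981, -0.2293, 0.0989]
eef_rot: [1.0, 0.003, 0.003, 0.001]
contact_force: [-4.6, 1.6, 22.4]
opening: 0.025
time: 14.73
tcp_pos: [0.5981, -0.2293, 0.0989]
eef_rot: [1.0, 0.003, 0.003, 0.001]
contact_force: [-5.4, 1.9, 24.7]
opening: 0.0255
[ 0.59814581 -0.22928989  0.0988832 ] [-5.36939229  1.9476066  24.72342861] [0.6144945  1.60779301 0.00674043] [ 0.00507181 -0.00192355 -0.99998529]
```

View pics/s14.png

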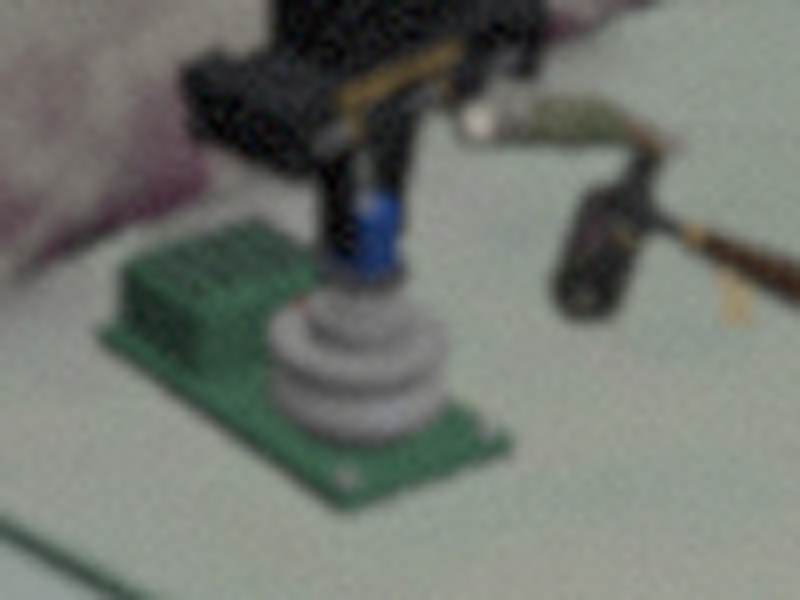

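View pics/t14.png

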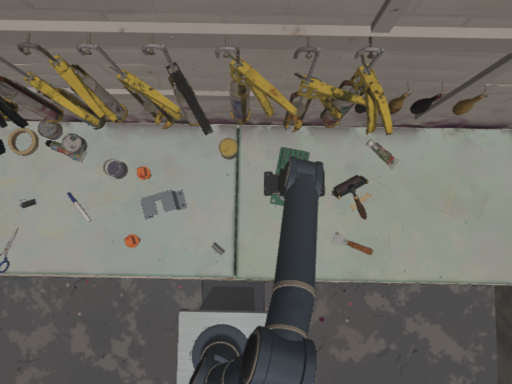

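```bash
python3 -m pendant '[[[0.1,-0.4,0],[0,0,0.03],1],[[0.1,-0.4,0],[0,0,0.03],1],[[0.1,-0.4,0],[0,0,0.03],1],[[0.1,-0.4,0],[0,0,0.03],1],[[0.1,-0.4,0],[0,0,0.03],1]]' 60
python3 - <<'E'
from h import *
st=status.sense();print(st['tcp_pos'],st['contact_force'],st['moment'],R.from_quat(st['eef_rot']).apply([0,0,1]))
E
```

```text
time: 15.25
tcp_pos: [0.5981, -0.2293, 0.0989]
eef_rot: [1.0, 0.003, -0.001, 0.0]
contact_force: [-7.2, 2.5, 26.4]
opening: 0.0254
[ 0.59810843 -0.229319    0.0988898 ] [-7.1844796   2.53284172 26.36012266] [ 6.37133217e-01  1.66076234e+00 -1.56017286e-03] [-1.85000894e-03 -3.77048595e-04 -9.99998218e-01]
```

Run:
```python
from station import robot,status
print(robot.job_done()); s=status.sense(); print(s['time'],s['tcp_pos'],s['contact_force'],s['opening'])
```

```text
the job is handed in; nothing more can be done
None
the job is handed in; nothing more can be done
```

I drew the spindle out of its slot, carried it to the pulley and lowered it into the bore with its key lined up with the red marks. It went down without catching. I pressed it against the spring until it stopped, then handed the job in at about 15.3 s, still gripping and pushing.

**Last checks**
- **Depth:** the tool stopped at z = 0.0989 m, against 0.0990 m predicted for a flush flange. It stayed there as the push rose from about 11 N to 26 N.
- **Key:** it passed the height where it would land on the hub face with no added force.
- **Grip:** the opening was 25.4 mm at a 60 N grip setting, and the tool was tilted about 0.1°.
- **Bystanders:** in the last top view the ink tin, roller, clip and orange look-alikes look unmoved.

**What disagreed or failed**
- **First grasp:** the first close was empty, just above the head. The fingertips were about 30 mm higher than the stated 25 mm ahead of the TCP. I reopened, went lower and gripped; nothing was disturbed.
- **Side load:** about 7 N sideways and 1.7 N m of moment remained at the end. Shifting sideways and straightening the tool did not remove them.
- **Flush seating:** I judged this from height and force. The pictures agree, but the fingers partly hide the flange.

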